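# Tilt the rolling pin out of the part-open drawer and hold it ready

## Robot

A 6-joint arm with a two-finger parallel gripper is mounted at the origin on a cart in front of the work surface, level with it; the furniture and walls round the work are solid. World frame = base frame: x ahead of the robot, y to its left, z up, the work surface at z = 0. Lengths are in m, angles in rad, forces in N, time in s.
With the tool pointing down it reaches from about 0.35 to 0.875 m from the base axis. Payload 4.2 kg.
Tool frame: the origin (TCP) lies midway between the tips of the shut fingers; the grasp point (between the pads) lies 19 mm behind it; z points along the fingers, y is the line along which they close (so a half turn about z gives the same grasp; the last joint's range is limited). The gripper opens to 87 mm and grips with 3 to 60 N. Pads are 19 mm wide; open, the fingers measure 117 mm over their backs; the gripper's body (75 mm by 190 mm) begins 51 mm behind the grasp point.
Start: joints at [-1.04, 0.385, 0.008, 0, -1.194, -0.259], TCP at [0.168, -0.602, 0.223] pointing down, gripper open.
Joint ranges: [-3.14, 3.14], [-1.21, 2.06], [-1.07, 1.41], [-3.16, 2.05], [-2.99, -0.16], [-3.1, 3.1]. Speed limits (rad/s): [2.79, 2.79, 3.14, 3.14, 3.14, 3.14].

## Interface

Orientations are given as a unit quaternion [w, x, y, z].
In Python, from cell import get_state, camera, camera_params, job_done gives the robot as it stands.
- The arm moves only by the tool send_rows, never from a script. Its argument "commands" is a list of rows, each an object of numbers: "dx", "dy", "dz": the shift along the world's x, y, z in cm; "wx", "wy", "wz": the turn, a rotation vector about the world's x, y, z in degrees; "grip": the finger opening in cm, from 0 to 8.7. In form: [{"dx": .., "dy": .., "dz": .., "wx": .., "wy": .., "wz": .., "grip": ..}, ...]. A call has 1 to 20 rows; each row shifts and turns the commanded pose from where the row before left it; what a row does not reach is not made up. A row lasts 1/10 s, in which the tool goes at most 50 mm and 8.59 degrees, less where a joint would pass 70% of its speed; a pose out of reach is approached as far as the arm can. A call is refused whole if a number of a shift passes 5 or a number of a turn 8.59, either way. A call with a gripper value outside its range is refused whole. The fingers move at their own pace and stop on an object; "squeeze" is the grip in N (left out, the last holds). Time passes only in rows, so rows that do not move let the fingers close. It gives the time, the measured TCP pose, the force, the opening and the grip force at its end, in the units of the state.
- get_state(): the state, without advancing time (a new reading comes with each control period).
- camera(name): name is "side" or "top" or "wrist"; returns (picture, depth): 384x512x3 uint8, red, green, blue; 384x512 float32, m along the optical axis (not along the pixel's ray), 0 where there is no reading.
- camera_params(name): a dict with "fov_y" (degrees; the focal length in pixels is half the picture's height over the tangent of half this angle, whatever the lens; pixels are square), "cx", "cy" (the principal point, pixels), "k1" (the pictures are not rectified: a ray, as slopes to the right and down, at radius r is drawn at 1 + k1 r^2 times it, then the intrinsics apply), "R" (3x3) and "t" (3): a world point X has camera coordinates R X + t. Camera axes: x right, y down, z forward; pixel columns grow to the right and rows downward; lengths in m; the calibration is good to about 2 mm. A picture is of the moment at which its call begins: read the wrist's pose just before it. camera_params takes no time and is no camera call; for the wrist camera it gives the pose at the moment of the call.
- job_done(): hands the job in; it is judged then, once.
The state is a dict: "time_s": time; "qpos": joint angles; "joint_velocities": joint speeds; "joint_efforts": joint torques, N m; "ee_pos": TCP position; "ee_rot": TCP orientation; "ft_force": force on the tool from outside, world axes, zero at the start; "wrist_torque": the same for the moment, N m; "opening": finger opening in m; "finger_force": force on a finger pad.
Only numpy, scipy, OpenCV 4.12 (cv2) and the standard library are available. Lean on these libraries where they do the work, as an engineer would, in place of code of your own. Each camera call takes 0.05 s, during which the arm holds its last target. There are 200 camera calls.

## Task

Pull the drawer of the small wooden worktop unit open to its stop and take out the rolling pin: it is longer than the gap that the drawer leaves, so tip its near end up and draw it out slantwise, without wrenching it against the unit. Then hold the pin up level over the open drawer, all of it a good hand's breadth above the top of the unit and touching nothing but the gripper, so that I can take it: finish while still holding it there. Leave the drawer open and the cutlery in it, and do not disturb the chopping board and the onion on it.

Things in the scene. Friction and masses are not known exactly. Their poses are not given: they have to be found in the camera images.
- drawer_unit: Low pale-wood worktop unit with one full-width drawer, 235 mm deep x 240 wide x 95 high, fixed. Origin on the worktop under the middle of its top's front edge; x points into the unit (away from the handle), y left seen from the front, z up. A mug and a glass, up to 95 mm tall, stand fixed on its top at the back (from 115 mm behind the front edge).
- unit_edge (a point): Middle of the front edge of the unit's top board, on its upper face, 95 mm above the worktop. The board is 12 mm thick (underside 83 mm above the worktop). With the drawer at its stop the gap from the inner face of the drawer front to this edge is 122 mm.
- drawer (a joint): How far the drawer is out, m: 0 shut (it may start up to 12 mm ajar), 0.120 at its stop; it slides along the unit's -x against about 1.5 N of friction and stays where it is left.
- drawer_floor (a point): Point on the drawer's floor, 22 mm above the worktop, midway between its side walls (inner faces 96 mm to either side, 60 mm high over the worktop) and at the inner face of the drawer front (14 mm thick, top edge 80 mm over the worktop); back wall 217 mm behind. A low divider (44 mm over the worktop) 26 mm to the right of the middle parts the cutlery from the rolling pin, left of it.
- drawer_handle (a point): Middle of the drawer's bar handle: a dark round bar 10 mm thick and 110 mm long, along the unit's y, 60 mm above the worktop, its middle line 38 mm out from the drawer front (33 mm free behind the bar). It moves with the drawer.
- rolling_pin: Brown wooden rolling pin, 200 mm long, 24 mm thick (tapering to 22 mm near the rounded ends), 0.06 to 0.12 kg. Origin at its middle; x along the pin, to the end that lies at the back of the drawer. It lies on the drawer floor, front to back, its middle line 34 mm above the worktop, and rides with the drawer.
- fork: Steel fork, 193 mm, in the right-hand compartment of the drawer; stays in the drawer. Origin under its middle.
- teaspoon: Steel teaspoon, 132 mm, beside the fork; stays in the drawer. Origin under its middle.
- board: Wooden chopping board, 320 x 220 x 21 mm, left of the unit, with an onion on it; it lies loose and is to be left alone. Origin under its middle.
- onion: Brown onion, 80 mm thick, 85 high, standing loose on the end of the chopping board nearer the robot; to be left alone. Origin under it.

How it is judged:
By the outcome, as a careful person would: the job done as asked, in the order asked, and still so for the second after the job is handed in, while the arm keeps its last pose, push and grip.
It also fails if it takes over 58 s, if anything falls off the work surface, if the arm or the gripper's body presses on something with over 40 N, if the wrist force passes 120 N, or if a joint passes its speed limit or range.

## Working session

There is one attempt and no reset: what is moved stays moved. The work goes in short steps, Python scripts to look and compute and a tool call to move; the robot and the scene stay as the last step left them, time stands still between calls to the robot, and variables do not carry over. Pictures are saved under pics/ and viewed, at most 10 in all, crops included, and the job is handed in when it is done.

Besides the shell and the picture viewer there is one more tool, called as name(argument=value, ...), one argument or row to a line, values as JSON. send_rows: Moves the arm, as the interface text tells. Its arguments: {"type":"object","properties":{"commands":{"type":"array"},"squeeze":{"type":"number"}},"required":["commands"]}

```bash
mkdir -p pics; ls; cat > h.py <<'E'
import numpy as np, cv2
from cell import *
def ray(p,uv):
    f=192/np.tan(np.radians(p["fov_y"])/2); K=np.array([[f,0,p["cx"]],[0,f,p["cy"]],[0,0,1]])
    d=cv2.undistortPoints(np.array(uv,float).reshape(-1,1,2),K,np.array([p["k1"],0,0,0.]))[:,0]
    R=np.array(p["R"]);t=np.array(p["t"])
    return -R.T@t,(np.c_[d,np.ones(len(d))]@R)
def onz(p,uv,z):
    o,d=ray(p,uv); return o+d*((z-o[2])/d[:,2])[:,None]
def pts(p,uv,depth):
    o,d=ray(p,uv); u=np.array(uv,int).reshape(-1,2); return o+d*depth[u[:,1],u[:,0]][:,None]
E
python3 - <<'E'
from h import *
print(get_state())
for n in("top","side"):
    p=camera_params(n);print(n,p)
    im,d=camera(n);cv2.imwrite(f"pics/{n}0.png",im[:,:,::-1]);np.save(f"pics/{n}0.npy",d)
E
```

```text
pics
{'time_s': 0.0, 'qpos': array([-1.04042371e+00,  3.85530342e-01,  6.62923289e-03, -5.15813365e-04,
       -1.19399359e+00, -2.58620582e-01]), 'joint_velocities': array([ 0.00074391, -0.00051938, -0.00040134,  0.00221205, -0.00021342,
       -0.0003569 ]), 'joint_efforts': array([-3.02578164e-04, -3.90664601e+01,  1.87400740e+01,  4.21965793e+00,
        1.08835791e-02, -2.11639099e-04]), 'ee_pos': array([ 0.16763448, -0.60147224,  0.22147426]), 'ee_rot': array([-1.81946650e-04, -1.35363956e-01,  9.90795358e-01,  1.06073110e-03]), 'ft_force': array([-0.85225621, -0.07676856,  0.77419523]), 'wrist_torque': array([ 0.05293079, -0.07554837, -0.00328422]), 'finger_force': 0.0, 'opening': 0.08683426339019583}
top {'fov_y': 57.63053716891228, 'cx': 250.13472629879786, 'cy': 187.419160181412, 'k1': -0.06488620338172431, 'R': array([[ 0.00657929, -0.99988488,  0.01367246],
       [-0.98876164, -0.00854703, -0.14925607],
       [ 0.14935574, -0.01253681, -0.98870405]]), 't': array([0.3283514 , 0.60312326, 0.86407138])}
side {'fov_y': 43.67680704425146, 'cx': 247.12987236585704, 'cy': 192.5856700456303, 'k1': -0.10963741544802182, 'R': array([[ 0.96248392, -0.27100701,  0.01341279],
       [-0.1160974 , -0.45599207, -0.88237896],
       [ 0.24524701,  0.84771837, -0.47034825]]), 't': array([-0.48036161,  0.31548372,  0.55909215])}
```

View pics/top0.png

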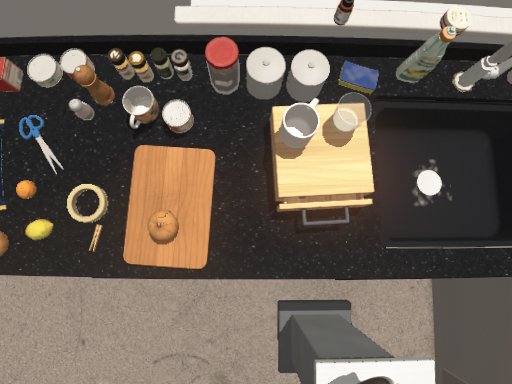

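View pics/side0.png

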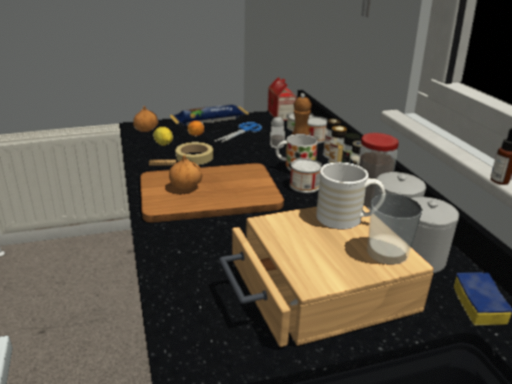

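The top view shows the unit at cols 272–373, rows 105–210, front facing the robot, drawer slightly ajar and bar handle at about (326,222). The board with its onion is at (170,207). The side view agrees: handle at (240,278), mug and glass at the back.

```bash
python3 - <<'E'
from h import *
p=camera_params("top");d=np.load("pics/top0.npy");im=cv2.imread("pics/top0.png")
u,v=np.meshgrid(np.arange(255,395),np.arange(90,240));uv=np.c_[u.ravel(),v.ravel()]
P=pts(p,uv,d);rgb=im[uv[:,1],uv[:,0]][:,::-1].astype(int)
wood=(rgb[:,0]-rgb[:,2]>40)
m=wood&(abs(P[:,2]-.095)<.006)
q=P[m];print(len(q),np.median(q[:,2]))
r=cv2.minAreaRect(q[:,:2].astype(np.float32));print(r,cv2.boxPoints(r))
# front edge by y-bin min x, sides by x-bin
ys=np.arange(q[:,1].min()+.02,q[:,1].max()-.02,.01)
e=np.array([[y,np.sort(q[abs(q[:,1]-y)<.005,0])[2]] for y in ys]);print("front x=a*y+b",np.polyfit(e[:,0],e[:,1],1))
xs=np.arange(q[:,0].min()+.02,q[:,0].min()+.1,.01)
for f,nm in((np.min,"right"),(np.max,"left")):
    g=np.array([[x,f(q[abs(q[:,0]-x)<.005,1])] for x in xs]);print(nm,np.polyfit(g[:,0],g[:,1],1),np.mean(g,0))
h=(uv[:,1]>205)&(~wood)&(P[:,2]>.045)&(P[:,2]<.08);H=P[h]
b=H[H[:,2]>.055]
print("handle",len(b),b.mean(0),b.min(0),b.max(0)); bar=b[b[:,0]<b[:,0].min()+.02]
print("bar z",bar[:,2].mean(),cv2.minAreaRect(bar[:,:2].astype(np.float32)))
w=wood&(uv[:,1]>195)&(abs(P[:,2]-.08)<.005)&(uv[:,0]>280)&(uv[:,0]<370);print("drawerfront",w.sum(),P[w].min(0),P[w].max(0))
E
```

```text
6313 0.09395473788588793
((0.6942314505577087, 0.1522359549999237), (0.235330730676651, 0.23993848264217377), 3.5666391849517822) [[0.56933075 0.26465294]
 [0.5842572  0.02517918]
 [0.81913215 0.03981897]
 [0.8042057  0.27929273]]
front x=a*y+b [-0.06108207  0.58678015]
right [ 0.06839942 -0.01417885] [0.62487418 0.02856218]
left [0.07492865 0.22037362] [0.62487418 0.2671946 ]
handle 300 [0.5194642  0.1424918  0.06321344] [0.50337061 0.08222669 0.05804832] [0.551718   0.20460912 0.07370136]
bar z 0.06298224553007148 ((0.5124979019165039, 0.1410224288702011), (0.11753569543361664, 0.01985025219619274), 89.145263671875)
drawerfront 496 [0.54190995 0.03427022 0.07500353] [0.57398661 0.25678452 0.08464012]
```

send_rows(
  commands=[
    {"dx": 1.71,"dy": 3.71,"wz": 3.9,"grip": 3},
    {"dx": 1.71,"dy": 3.71,"wz": 3.9},
    {"dx": 1.71,"dy": 3.71,"wz": 3.9},
    {"dx": 1.71,"dy": 3.71,"wz": 3.9},
    {"dx": 1.71,"dy": 3.71,"wz": 3.9},
    {"dx": 1.71,"dy": 3.71,"wz": 3.9},
    {"dx": 1.71,"dy": 3.71,"wz": 3.9},
    {"dx": 1.71,"dy": 3.71,"wz": 3.9},
    {"dx": 1.71,"dy": 3.71,"wz": 3.9},
    {"dx": 1.71,"dy": 3.71,"wz": 3.9},
    {"dx": 1.71,"dy": 3.71,"wz": 3.9},
    {"dx": 1.71,"dy": 3.71,"wz": 3.9},
    {"dx": 1.71,"dy": 3.71,"wz": 3.9},
    {"dx": 1.71,"dy": 3.71,"wz": 3.9},
    {"dx": 1.71,"dy": 3.71,"wz": 3.9},
    {"dx": 1.71,"dy": 3.71,"wz": 3.9},
    {"dx": 1.71,"dy": 3.71,"wz": 3.9},
    {"dx": 1.71,"dy": 3.71,"wz": 3.9},
    {"dx": 1.71,"dy": 3.71,"wz": 3.9},
    {"dx": 1.71,"dy": 3.71,"wz": 3.9},
  ],
)

```text
schema error: expected keys dx, dy, dz, wx, wy, wz, grip
```

send_rows(
  commands=[
    {},
    {},
    {},
  ],
)

```text
schema error: expected keys dx, dy, dz, wx, wy, wz, grip
```

```bash
python3 - <<'E'
from h import *
s=get_state();print(s["ee_pos"],s["ee_rot"],s["qpos"],s["opening"],s["ft_force"])
from scipy.spatial.transform import Rotation as Ro
w=s["ee_rot"];R=Ro.from_quat([w[1],w[2],w[3],w[0]]).as_matrix();print(R)
im,d=camera("wrist");p=camera_params("wrist");cv2.imwrite("pics/w1.png",im[:,:,::-1]);np.save("pics/w1.npy",d);print(p)
E
```

```text
[ 0.16765425 -0.60154303  0.22157976] [-1.77312172e-04 -1.35389700e-01  9.90791958e-01  9.45580488e-04] [-1.04041415e+00  3.85466577e-01  6.76788011e-03 -4.29770107e-04
 -1.19397983e+00 -2.58609987e-01] 0.08693837913919217 [-0.22332595 -0.56995957 -0.59251249]
[[-9.63339195e-01 -2.68285716e-01 -6.07402665e-04]
 [-2.68286387e-01  9.63337470e-01  1.82573460e-03]
 [ 9.53152303e-05  1.92175957e-03 -9.99998149e-01]]
{'fov_y': 59.269636868242664, 'cx': 256.93025229355186, 'cy': 192.44885785616643, 'k1': -0.015965692284145287, 'R': array([[-0.26866642,  0.96323177,  0.0017053 ],
       [ 0.91953512,  0.25595047,  0.29823568],
       [ 0.28683361,  0.081694  , -0.95449074]]), 't': array([ 0.62537052, -0.03602014,  0.39143775])}
```

View pics/w1.png

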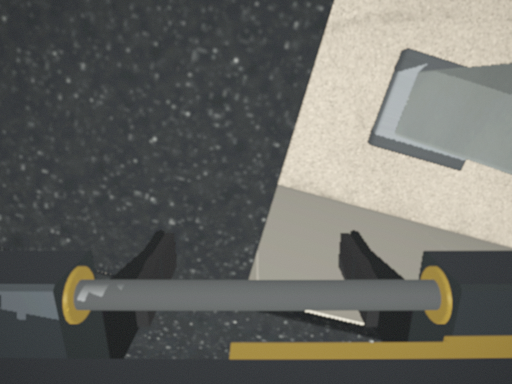

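The rows need all seven keys, so the arm has not moved. The wrist view shows only the fingers (about (150,290) and (370,290)) over the counter edge.

send_rows(
  commands=[
    {"dx": 1.71,"dy": 3.71,"dz": 0,"wx": 0,"wy": 0,"wz": 3.9,"grip": 3},
    {"dx": 1.71,"dy": 3.71,"dz": 0,"wx": 0,"wy": 0,"wz": 3.9,"grip": 3},
    {"dx": 1.71,"dy": 3.71,"dz": 0,"wx": 0,"wy": 0,"wz": 3.9,"grip": 3},
    {"dx": 1.71,"dy": 3.71,"dz": 0,"wx": 0,"wy": 0,"wz": 3.9,"grip": 3},
    {"dx": 1.71,"dy": 3.71,"dz": 0,"wx": 0,"wy": 0,"wz": 3.9,"grip": 3},
    {"dx": 1.71,"dy": 3.71,"dz": 0,"wx": 0,"wy": 0,"wz": 3.9,"grip": 3},
    {"dx": 1.71,"dy": 3.71,"dz": 0,"wx": 0,"wy": 0,"wz": 3.9,"grip": 3},
    {"dx": 1.71,"dy": 3.71,"dz": 0,"wx": 0,"wy": 0,"wz": 3.9,"grip": 3},
    {"dx": 1.71,"dy": 3.71,"dz": 0,"wx": 0,"wy": 0,"wz": 3.9,"grip": 3},
    {"dx": 1.71,"dy": 3.71,"dz": 0,"wx": 0,"wy": 0,"wz": 3.9,"grip": 3},
    {"dx": 1.71,"dy": 3.71,"dz": 0,"wx": 0,"wy": 0,"wz": 3.9,"grip": 3},
    {"dx": 1.71,"dy": 3.71,"dz": 0,"wx": 0,"wy": 0,"wz": 3.9,"grip": 3},
    {"dx": 1.71,"dy": 3.71,"dz": 0,"wx": 0,"wy": 0,"wz": 3.9,"grip": 3},
    {"dx": 1.71,"dy": 3.71,"dz": 0,"wx": 0,"wy": 0,"wz": 3.9,"grip": 3},
    {"dx": 1.71,"dy": 3.71,"dz": 0,"wx": 0,"wy": 0,"wz": 3.9,"grip": 3},
    {"dx": 1.71,"dy": 3.71,"dz": 0,"wx": 0,"wy": 0,"wz": 3.9,"grip": 3},
    {"dx": 1.71,"dy": 3.71,"dz": 0,"wx": 0,"wy": 0,"wz": 3.9,"grip": 3},
    {"dx": 1.71,"dy": 3.71,"dz": 0,"wx": 0,"wy": 0,"wz": 3.9,"grip": 3},
    {"dx": 1.71,"dy": 3.71,"dz": 0,"wx": 0,"wy": 0,"wz": 3.9,"grip": 3},
    {"dx": 1.71,"dy": 3.71,"dz": 0,"wx": 0,"wy": 0,"wz": 3.9,"grip": 3},
  ],
  squeeze=15,
)

```text
time_s: 2.15
ee_pos: [0.51, 0.1416, 0.2224]
ee_rot: [0.0, 0.73, -0.684, -0.0]
ft_force: [0.4, -0.9, 0.0]
opening: 0.0299
finger_force: 0.0
```

send_rows(
  commands=[
    {"dx": 0,"dy": 0,"dz": 0,"wx": 0,"wy": 0,"wz": 0,"grip": 3},
    {"dx": 0,"dy": 0,"dz": 0,"wx": 0,"wy": 0,"wz": 0,"grip": 3},
    {"dx": 0,"dy": 0,"dz": 0,"wx": 0,"wy": 0,"wz": 0,"grip": 3},
  ],
)

```text
time_s: 2.45
ee_pos: [0.5092, 0.1392, 0.2222]
ee_rot: [0.001, 0.729, -0.685, -0.0]
ft_force: [-0.5, -0.4, -0.2]
opening: 0.0302
finger_force: 0.0
```

```bash
cat >> h.py <<'E'
from scipy.spatial.transform import Rotation as Ro
def st():
    s=get_state();w=s["ee_rot"];R=Ro.from_quat([w[1],w[2],w[3],w[0]]).as_matrix()
    print(round(s["time_s"],2),"p",s["ee_pos"].round(4),"y",R[:,1].round(3),"yaw",np.degrees(np.arctan2(R[1,1],R[0,1])).round(2),"z",R[:,2].round(3),"q",s["qpos"].round(2),"o",round(s["opening"],4),"F",s["ft_force"].round(1),"ff",round(float(s["finger_force"]),1));return s,R
E
python3 - <<'E'
from h import *
st()
p=camera_params("wrist");im,d=camera("wrist");cv2.imwrite("pics/w2.png",im[:,:,::-1]);np.save("pics/w2.npy",d)
v,u=np.mgrid[0:384,0:512];uv=np.c_[u.ravel(),v.ravel()];P=pts(p,uv,d)
rgb=im.reshape(-1,3).astype(int);dark=(rgb.max(1)-rgb.min(1)<30)&(d.ravel()>0)
E=np.array([.5768,.1449]);a=np.radians(3.57);ex=np.array([np.cos(a),np.sin(a)]);ey=np.array([-ex[1],ex[0]])
U=np.c_[(P[:,:2]-E)@ex,(P[:,:2]-E)@ey,P[:,2]]
m=dark&(abs(U[:,1])<.045)&(U[:,2]>.055)&(U[:,2]<.07)&(U[:,0]<-.05)&(U[:,0]>-.1)
print(m.sum(),U[m].mean(0) if m.any() else 0,np.percentile(U[m],[3,97],axis=0))
E
```

```text
2.45 p [0.5092 0.1392 0.2222] y [-0.998 -0.061  0.001] yaw -176.48 z [-0.001 -0.    -1.   ] q [ 0.57  0.22 -0.23 -0.   -1.12 -0.51] o 0.0302 F [-0.5 -0.4 -0.2] ff 0.0
886 [-0.06532152 -0.00119559  0.06339128] [[-0.06976913 -0.04271526  0.06086087]
 [-0.0607668   0.04215334  0.06537049]]
```

View pics/w2.png

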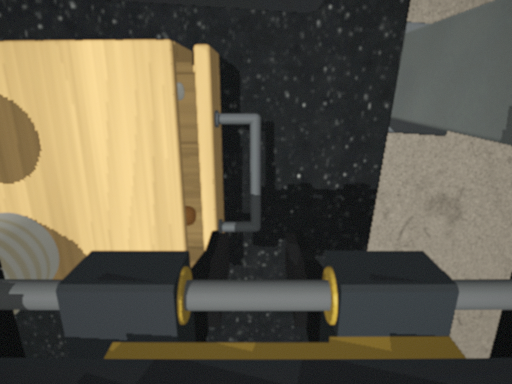

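The wrist view shows the handle (250,170) running between the two finger tips at (220,255) and (295,255), with the pin's brown near end visible in the gap at (188,215). Handle is 65 mm ahead of the edge, so about 11 mm ajar, as the sizes allow. Descending onto it.

send_rows(
  commands=[
    {"dx": 0.25,"dy": 0.1,"dz": -3,"wx": 0,"wy": 0,"wz": 0,"grip": 3},
    {"dx": 0,"dy": 0,"dz": -3,"wx": 0,"wy": 0,"wz": 0,"grip": 3},
    {"dx": 0,"dy": 0,"dz": -3,"wx": 0,"wy": 0,"wz": 0,"grip": 3},
    {"dx": 0,"dy": 0,"dz": -3,"wx": 0,"wy": 0,"wz": 0,"grip": 3},
    {"dx": 0,"dy": 0,"dz": -3,"wx": 0,"wy": 0,"wz": 0,"grip": 3},
    {"dx": 0,"dy": 0,"dz": -2,"wx": 0,"wy": 0,"wz": 0,"grip": 3},
    {"dx": 0,"dy": 0,"dz": -0.8,"wx": 0,"wy": 0,"wz": 0,"grip": 3},
    {"dx": 0,"dy": 0,"dz": 0,"wx": 0,"wy": 0,"wz": 0,"grip": 3},
    {"dx": 0,"dy": 0,"dz": 0,"wx": 0,"wy": 0,"wz": 0,"grip": 3},
  ],
)

```text
time_s: 3.4
ee_pos: [0.5131, 0.141, 0.0457]
ee_rot: [-0.001, 0.729, -0.685, 0.0]
ft_force: [0.9, 0.4, 0.2]
opening: 0.0298
finger_force: 0.0
```

send_rows(
  commands=[
    {"dx": 0,"dy": 0,"dz": 0,"wx": 0,"wy": 0,"wz": 0,"grip": 0.5},
    {"dx": 0,"dy": 0,"dz": 0,"wx": 0,"wy": 0,"wz": 0,"grip": 0.5},
    {"dx": 0,"dy": 0,"dz": 0,"wx": 0,"wy": 0,"wz": 0,"grip": 0.5},
    {"dx": 0,"dy": 0,"dz": 0,"wx": 0,"wy": 0,"wz": 0,"grip": 0.5},
  ],
)

```text
time_s: 3.8
ee_pos: [0.5121, 0.141, 0.045]
ee_rot: [-0.0, 0.729, -0.685, -0.0]
ft_force: [-2.0, -0.0, 3.1]
opening: 0.0097
finger_force: 15.0
```

send_rows(
  commands=[
    {"dx": -0.7,"dy": -0.04,"dz": 0,"wx": 0,"wy": 0,"wz": 0,"grip": 0.5},
    {"dx": -0.7,"dy": -0.04,"dz": 0,"wx": 0,"wy": 0,"wz": 0,"grip": 0.5},
    {"dx": -0.7,"dy": -0.04,"dz": 0,"wx": 0,"wy": 0,"wz": 0,"grip": 0.5},
    {"dx": -0.7,"dy": -0.05,"dz": 0,"wx": 0,"wy": 0,"wz": 0,"grip": 0.5},
    {"dx": -0.7,"dy": -0.04,"dz": 0,"wx": 0,"wy": 0,"wz": 0,"grip": 0.5},
    {"dx": -0.7,"dy": -0.04,"dz": 0,"wx": 0,"wy": 0,"wz": 0,"grip": 0.5},
    {"dx": -0.7,"dy": -0.05,"dz": 0,"wx": 0,"wy": 0,"wz": 0,"grip": 0.5},
    {"dx": -0.7,"dy": -0.04,"dz": 0,"wx": 0,"wy": 0,"wz": 0,"grip": 0.5},
    {"dx": -0.7,"dy": -0.04,"dz": 0,"wx": 0,"wy": 0,"wz": 0,"grip": 0.5},
    {"dx": -0.7,"dy": -0.05,"dz": 0,"wx": 0,"wy": 0,"wz": 0,"grip": 0.5},
    {"dx": -0.7,"dy": -0.04,"dz": 0,"wx": 0,"wy": 0,"wz": 0,"grip": 0.5},
    {"dx": -0.7,"dy": -0.04,"dz": 0,"wx": 0,"wy": 0,"wz": 0,"grip": 0.5},
    {"dx": -0.7,"dy": -0.05,"dz": 0,"wx": 0,"wy": 0,"wz": 0,"grip": 0.5},
    {"dx": -0.7,"dy": -0.04,"dz": 0,"wx": 0,"wy": 0,"wz": 0,"grip": 0.5},
    {"dx": -0.7,"dy": -0.04,"dz": 0,"wx": 0,"wy": 0,"wz": 0,"grip": 0.5},
  ],
)

```text
time_s: 5.3
ee_pos: [0.4069, 0.1346, 0.0449]
ee_rot: [-0.0, 0.729, -0.685, 0.0]
ft_force: [1.5, -1.7, 6.2]
opening: 0.0092
finger_force: 15.0
```

send_rows(
  commands=[
    {"dx": -0.2,"dy": -0.01,"dz": 0,"wx": 0,"wy": 0,"wz": 0,"grip": 0.5},
    {"dx": -0.2,"dy": -0.01,"dz": 0,"wx": 0,"wy": 0,"wz": 0,"grip": 0.5},
    {"dx": -0.2,"dy": -0.01,"dz": 0,"wx": 0,"wy": 0,"wz": 0,"grip": 0.5},
    {"dx": 0,"dy": 0,"dz": 0,"wx": 0,"wy": 0,"wz": 0,"grip": 0.5},
    {"dx": 0,"dy": 0,"dz": 0,"wx": 0,"wy": 0,"wz": 0,"grip": 0.5},
  ],
)

```text
time_s: 5.8
ee_pos: [0.4027, 0.1344, 0.045]
ee_rot: [-0.001, 0.729, -0.684, 0.001]
ft_force: [8.7, -6.5, 1.0]
opening: 0.0092
finger_force: 15.0
```

send_rows(
  commands=[
    {"dx": 0.3,"dy": 0.02,"dz": 0,"wx": 0,"wy": 0,"wz": 0,"grip": 3},
    {"dx": 0,"dy": 0,"dz": 0,"wx": 0,"wy": 0,"wz": 0,"grip": 3},
    {"dx": 0,"dy": 0,"dz": 0,"wx": 0,"wy": 0,"wz": 0,"grip": 3},
    {"dx": 0,"dy": 0,"dz": 2,"wx": 0,"wy": 0,"wz": 0,"grip": 3},
    {"dx": 0,"dy": 0,"dz": 4,"wx": 0,"wy": 0,"wz": 0,"grip": 3},
    {"dx": 0,"dy": 0,"dz": 4,"wx": 0,"wy": 0,"wz": 0,"grip": 3},
    {"dx": 0,"dy": 0,"dz": 4,"wx": 0,"wy": 0,"wz": 0,"grip": 3},
    {"dx": 0,"dy": 0,"dz": 4,"wx": 0,"wy": 0,"wz": 0,"grip": 3},
    {"dx": 0,"dy": 0,"dz": 2,"wx": 0,"wy": 0,"wz": 0,"grip": 3},
  ],
)

```text
time_s: 6.7
ee_pos: [0.4048, 0.1352, 0.2478]
ee_rot: [-0.003, 0.729, -0.684, 0.0]
ft_force: [0.3, 0.8, -0.2]
opening: 0.0303
finger_force: 0.0
```

send_rows(
  commands=[
    {"dx": 0.2,"dy": 0,"dz": 0.5,"wx": 0,"wy": 0,"wz": 7.5,"grip": 5},
    {"dx": 0.2,"dy": 0,"dz": 0.5,"wx": 0,"wy": 0,"wz": 7.5,"grip": 5},
    {"dx": 0.2,"dy": 0,"dz": 0.5,"wx": 0,"wy": 0,"wz": 7.5,"grip": 5},
    {"dx": 0.2,"dy": 0,"dz": 0.5,"wx": 0,"wy": 0,"wz": 7.5,"grip": 5},
    {"dx": 0.2,"dy": 0,"dz": 0.5,"wx": 0,"wy": 0,"wz": 7.5,"grip": 5},
    {"dx": 0.2,"dy": 0,"dz": 0.5,"wx": 0,"wy": 0,"wz": 7.5,"grip": 5},
    {"dx": 0,"dy": 0,"dz": 0.5,"wx": 0,"wy": 0,"wz": 7.5,"grip": 5},
    {"dx": 0,"dy": 0,"dz": 0.5,"wx": 0,"wy": 0,"wz": 7.5,"grip": 5},
    {"dx": 0,"dy": 0,"dz": 0.5,"wx": 0,"wy": 0,"wz": 7.5,"grip": 5},
    {"dx": 0,"dy": 0,"dz": 0.5,"wx": 0,"wy": 0,"wz": 7.5,"grip": 5},
    {"dx": 0,"dy": 0,"dz": 0,"wx": 0,"wy": 0,"wz": 7.5,"grip": 5},
    {"dx": 0,"dy": 0,"dz": 0,"wx": 0,"wy": 0,"wz": 7.5,"grip": 5},
    {"dx": 0,"dy": 0,"dz": 0,"wx": 0,"wy": 0,"wz": 0,"grip": 5},
    {"dx": 0,"dy": 0,"dz": 0,"wx": 0,"wy": 0,"wz": 0,"grip": 5},
    {"dx": 0,"dy": 0,"dz": 0,"wx": 0,"wy": 0,"wz": 0,"grip": 5},
  ],
)

```text
time_s: 8.2
ee_pos: [0.416, 0.1345, 0.2943]
ee_rot: [0.0, 1.0, 0.03, -0.0]
ft_force: [-0.6, -0.2, 0.5]
opening: 0.0499
finger_force: 0.0
```

```bash
python3 - <<'E'
from h import *
st()
p=camera_params("wrist");im,d=camera("wrist");cv2.imwrite("pics/w3.png",im[:,:,::-1]);np.savez("pics/w3.npz",d=d,im=im,**p)
E
```

```text
8.2 p [0.416  0.1345 0.2943] y [ 0.061 -0.998  0.   ] yaw -86.52 z [-0.001 -0.    -1.   ] q [ 0.69  0.01 -0.29 -0.   -1.27  0.94] o 0.0499 F [-0.6 -0.2  0.5] ff 0.0
```

View pics/w3.png

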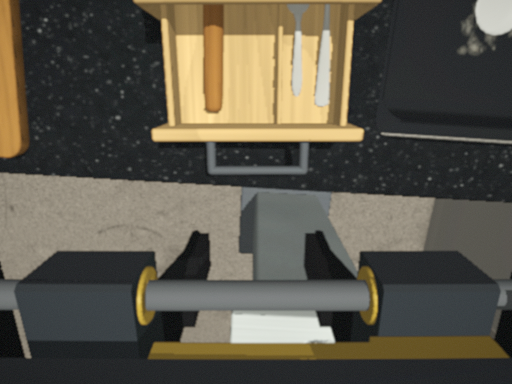

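The wrist view shows the open drawer: pin at column 213, near end at about (213,110), divider at column 278, cutlery at columns 298 and 323, drawer front at row 133.

```bash
python3 - <<'E'
from h import *
z=np.load("pics/w3.npz");d,im=z["d"],z["im"].astype(int)
p={k:(z[k] if z[k].ndim else float(z[k])) for k in("fov_y","cx","cy","k1","R","t")}
E=np.array([.5768,.1449]);a=np.radians(3.57);ex=np.array([np.cos(a),np.sin(a)]);ey=np.array([-ex[1],ex[0]])
un=lambda P:np.c_[(P[:,:2]-E)@ex,(P[:,:2]-E)@ey,P[:,2]]
roi=np.zeros((384,512),bool);roi[0:125,185:245]=1
print([im[60,c] for c in(190,205,213,222,240)])
hsv=cv2.cvtColor(z["im"],cv2.COLOR_RGB2HSV)
m=roi&(im[:,:,0]-im[:,:,2]>40)&(hsv[:,:,0]<13)
n,l,s,c=cv2.connectedComponentsWithStats(m.astype(np.uint8));k=1+s[1:,4].argmax();print(s[k])
v,u=np.nonzero(l==k)
for r in(10,30,50,70,90,100):
    cc=u[v==r]
    print(r,cc.min(),cc.max(),un(onz(p,[[cc.min()-.5,r],[cc.max()+.5,r],[(cc.min()+cc.max())/2,r]],.034)).round(4)[:,:2].tolist(), un(pts(p,[[int(cc.mean()),r]],d)).round(4))
vm=v.max();print("end",un(onz(p,[[u[v>vm-2].mean(),vm+.5]],.034)),onz(p,[[u[v>vm-2].mean(),vm+.5]],.034))
print("wall left/right/front/unit edge",un(pts(p,[[170,90],[345,90],[255,130],[255,2],[278,80]],d)).round(4))
E
```

```text
[array([249, 218, 153]), array([163, 114,  59]), array([196, 142,  71]), array([173, 133,  79]), array([232, 201, 139])]Traceback (most recent call last):
  File "<stdin>", line 10, in <module>
ValueError: attempt to get argmax of an empty sequence
```

```bash
cat > m.py <<'E'
from h import *
E=np.array([.5768,.1449]);a=np.radians(3.57);ex=np.array([np.cos(a),np.sin(a)]);ey=np.array([-ex[1],ex[0]])
un=lambda P:np.c_[(P[:,:2]-E)@ex,(P[:,:2]-E)@ey,P[:,2]]
E
python3 - <<'E'
from m import *
z=np.load("pics/w3.npz");d,im=z["d"],z["im"].astype(int)
p={k:(z[k] if z[k].ndim else float(z[k])) for k in("fov_y","cx","cy","k1","R","t")}
v,u=np.mgrid[0:384,0:512];P=un(pts(p,np.c_[u.ravel(),v.ravel()],d)).reshape(384,512,3)
m=(P[:,:,2]>.032)&(P[:,:,2]<.055)&(u>185)&(u<245)&(v<125)&(im[:,:,0]<220)
n,l,s,c=cv2.connectedComponentsWithStats(m.astype(np.uint8));k=1+s[1:,4].argmax();print(s[k])
for r in(15,40,65,85,100):
    cc=u[(l==k)&(v==r)];q=P[r,int(cc.mean())]
    print(r,cc.min(),cc.max(),un(onz(p,[[cc.min()-.5,r],[cc.max()+.5,r]],.036))[:,:2].round(4).tolist(),q.round(4))
vm=v[l==k].max();print("end",vm,un(onz(p,[[u[(l==k)&(v>vm-2)].mean(),vm+.5]],.034)))
for c in([170,90],[345,90],[255,130],[255,2],[278,80]):print(c,P[c[1],c[0]].round(4))
E
```

```text
[ 203    4   21  108 2092]
15 203 223 [[-0.0008, 0.0594], [-0.0008, 0.0357]] [-0.0023  0.0466  0.0443]
40 204 223 [[-0.0267, 0.0594], [-0.0268, 0.0365]] [-0.0277  0.0476  0.0439]
65 204 223 [[-0.0537, 0.0607], [-0.0538, 0.0373]] [-0.0542  0.0485  0.0445]
85 204 222 [[-0.076, 0.0617], [-0.0761, 0.0392]] [-0.0761  0.0492  0.0457]
100 205 221 [[-0.0933, 0.0613], [-0.0933, 0.0409]] [-0.0931  0.0503  0.0425]
end 111 [[-0.10692448  0.0518917   0.034     ]]
[170, 90] [-0.0814  0.0962  0.0595]
[345, 90] [-0.0817 -0.101   0.059 ]
[255, 130] [-0.1239  0.0005  0.0791]
[255, 2] [-0.0001  0.      0.093 ]
[278, 80] [-0.0707 -0.0262  0.043 ]
```

send_rows(
  commands=[
    {"dx": 2.7,"dy": 1.4,"dz": -2,"wx": 0,"wy": 0,"wz": -0.5,"grip": 4.5},
    {"dx": 2.7,"dy": 1.4,"dz": -2,"wx": 0,"wy": 0,"wz": -0.5,"grip": 4.5},
    {"dx": 2.7,"dy": 1.4,"dz": -2,"wx": 0,"wy": 0,"wz": -0.5,"grip": 4.5},
    {"dx": 2.7,"dy": 1.4,"dz": -2,"wx": 0,"wy": 0,"wz": -0.5,"grip": 4.5},
    {"dx": 0,"dy": 0,"dz": -3,"wx": 0,"wy": 0,"wz": 0,"grip": 4.5},
    {"dx": 0,"dy": 0,"dz": -3,"wx": 0,"wy": 0,"wz": 0,"grip": 4.5},
    {"dx": 0,"dy": 0,"dz": -3,"wx": 0,"wy": 0,"wz": 0,"grip": 4.5},
    {"dx": 0,"dy": 0,"dz": 0,"wx": 0,"wy": 0,"wz": 0,"grip": 4.5},
    {"dx": 0,"dy": 0,"dz": 0,"wx": 0,"wy": 0,"wz": 0,"grip": 4.5},
  ],
)

```text
time_s: 9.15
ee_pos: [0.5247, 0.1905, 0.1249]
ee_rot: [0.0, 1.0, 0.014, 0.0]
ft_force: [-0.9, 0.3, 0.4]
opening: 0.0449
finger_force: 0.0
```

```bash
python3 - <<'E'
from m import *
s,R=st(); print(un(s["ee_pos"][None]))
p=camera_params("wrist");im,d=camera("wrist")
v,u=np.mgrid[0:384,0:512];P=un(pts(p,np.c_[u.ravel(),v.ravel()],d))
m=(P[:,2]>.032)&(P[:,2]<.055)&(P[:,1]>0)&(P[:,1]<.085)&(P[:,0]<-.01)&(P[:,0]>-.12)
q=P[m];
print(m.sum())
for x in(-.02,-.03,-.04,-.06,-.08):
    k=abs(q[:,0]-x)<.003
    if k.sum()>3:
        r=q[k];print(x,np.percentile(r[:,1],[3,50,97]).round(4),r[:,2].max().round(4))
E
```

```text
9.15 p [0.5247 0.1905 0.1249] y [ 0.027 -1.     0.001] yaw -88.43 z [ 0.    -0.001 -1.   ] q [ 0.64  0.36 -0.29  0.   -0.91  0.96] o 0.0449 F [-0.9  0.3  0.4] ff 0.0
[[-0.04913078  0.04878997  0.12487451]]
3299
-0.02 [0.0377 0.0486 0.0593] 0.0463
-0.03 [0.0378 0.0491 0.0598] 0.0459
-0.04 [0.0385 0.049  0.0602] 0.0466
-0.06 [0.0393 0.0502 0.061 ] 0.0473
-0.08 [0.0397 0.0508 0.0614] 0.0466
```

send_rows(
  commands=[
    {"dx": -0.1,"dy": 0.1,"dz": -2.5,"wx": 0,"wy": 0,"wz": 0,"grip": 4.5},
    {"dx": 0,"dy": 0,"dz": -2.5,"wx": 0,"wy": 0,"wz": 0,"grip": 4.5},
    {"dx": 0,"dy": 0,"dz": -2.5,"wx": 0,"wy": 0,"wz": 0,"grip": 4.5},
    {"dx": 0,"dy": 0,"dz": -1.3,"wx": 0,"wy": 0,"wz": 0,"grip": 4.5},
    {"dx": 0,"dy": 0,"dz": -0.7,"wx": 0,"wy": 0,"wz": 0,"grip": 4.5},
    {"dx": 0,"dy": 0,"dz": -0.3,"wx": 0,"wy": 0,"wz": 0,"grip": 4.5},
    {"dx": 0,"dy": 0,"dz": 0,"wx": 0,"wy": 0,"wz": 0,"grip": 4.5},
    {"dx": 0,"dy": 0,"dz": 0,"wx": 0,"wy": 0,"wz": 0,"grip": 4.5},
  ],
)

```text
time_s: 10.0
ee_pos: [0.5241, 0.192, 0.0277]
ee_rot: [-0.001, 1.0, 0.014, 0.001]
ft_force: [0.3, 0.1, -0.1]
opening: 0.0449
finger_force: 0.0
```

send_rows(
  commands=[
    {"dx": 0,"dy": 0,"dz": 0,"wx": 0,"wy": 0,"wz": 0,"grip": 1.5},
    {"dx": 0,"dy": 0,"dz": 0,"wx": 0,"wy": 0,"wz": 0,"grip": 1.5},
    {"dx": 0,"dy": 0,"dz": 0,"wx": 0,"wy": 0,"wz": 0,"grip": 1.5},
    {"dx": 0,"dy": 0,"dz": 0,"wx": 0,"wy": 0,"wz": 0,"grip": 1.5},
    {"dx": 0,"dy": 0,"dz": 0,"wx": 0,"wy": 0,"wz": 0,"grip": 1.5},
  ],
  squeeze=45,
)

```text
time_s: 10.5
ee_pos: [0.5234, 0.1916, 0.0268]
ee_rot: [-0.0, 1.0, 0.014, 0.0]
ft_force: [-0.1, 1.0, 1.3]
opening: 0.0227
finger_force: 45.0
```

send_rows(
  commands=[
    {"dx": -0.1,"dy": 0,"dz": 0.3,"wx": 0,"wy": 0,"wz": 0,"grip": 1.5},
    {"dx": -0.1,"dy": 0,"dz": 0.43,"wx": -0.04,"wy": 1.7,"wz": 0,"grip": 1.5},
    {"dx": -0.1,"dy": 0,"dz": 0.43,"wx": -0.04,"wy": 1.7,"wz": 0,"grip": 1.5},
    {"dx": -0.1,"dy": 0,"dz": 0.43,"wx": -0.04,"wy": 1.7,"wz": 0,"grip": 1.5},
    {"dx": -0.1,"dy": 0,"dz": 0.43,"wx": -0.04,"wy": 1.7,"wz": 0,"grip": 1.5},
    {"dx": -0.05,"dy": 0,"dz": 0.42,"wx": -0.04,"wy": 1.7,"wz": 0,"grip": 1.5},
    {"dx": 0,"dy": 0,"dz": 0,"wx": 0,"wy": 0,"wz": 0,"grip": 1.5},
    {"dx": 0,"dy": 0,"dz": 0,"wx": 0,"wy": 0,"wz": 0,"grip": 1.5},
  ],
)

```text
time_s: 11.3
ee_pos: [0.5175, 0.1913, 0.0506]
ee_rot: [0.001, 0.997, 0.013, -0.074]
ft_force: [0.2, 0.7, -1.6]
opening: 0.0226
finger_force: 45.0
```

```bash
python3 - <<'E'
from m import *
st();im,d=camera("side");cv2.imwrite("pics/s1.png",im[:,:,::-1])
E
```

```text
11.3 p [0.5175 0.1913 0.0506] y [ 0.027 -1.    -0.   ] yaw -88.45 z [-0.148 -0.004 -0.989] q [ 0.6   0.51 -0.24 -0.1  -0.95  1.06] o 0.0226 F [ 0.2  0.7 -1.6] ff 45.0
```

View pics/s1.png

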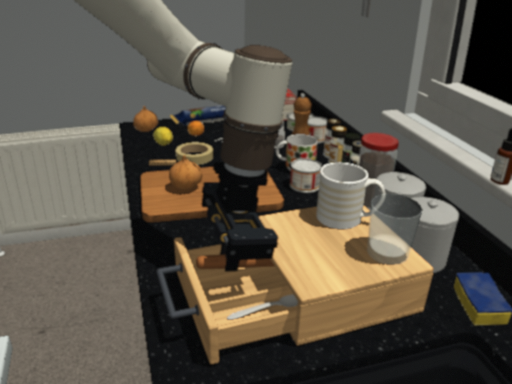

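The side view shows the pin in the fingers, near end rising at (200,262), and the drawer still open. The gripper at (240,235) stays clear of the mug and the unit. Contact force is about the pin's weight, so I continue.

send_rows(
  commands=[
    {"dx": -0.05,"dy": 0,"dz": 0.42,"wx": -0.04,"wy": 1.7,"wz": 0,"grip": 1.5},
    {"dx": -0.05,"dy": 0,"dz": 0.42,"wx": -0.04,"wy": 1.7,"wz": 0,"grip": 1.5},
    {"dx": 0,"dy": 0,"dz": 0.41,"wx": -0.04,"wy": 1.7,"wz": 0,"grip": 1.5},
    {"dx": 0,"dy": 0,"dz": 0.41,"wx": -0.04,"wy": 1.7,"wz": 0,"grip": 1.5},
    {"dx": 0,"dy": 0,"dz": 0.4,"wx": -0.04,"wy": 1.7,"wz": 0,"grip": 1.5},
    {"dx": 0,"dy": 0,"dz": 0,"wx": 0,"wy": 0,"wz": 0,"grip": 1.5},
    {"dx": 0,"dy": 0,"dz": 0,"wx": 0,"wy": 0,"wz": 0,"grip": 1.5},
  ],
)

```text
time_s: 12.05
ee_pos: [0.5163, 0.1913, 0.0712]
ee_rot: [0.002, 0.989, 0.013, -0.148]
ft_force: [-1.0, 0.3, -0.4]
opening: 0.0227
finger_force: 45.0
```

```bash
python3 - <<'E'
from m import *
s,R=st()
# pin pose predicted from the grip: axis along tool x, 8 mm behind TCP
ax=R[:,0]*np.sign(R[0,0]); g=s["ee_pos"]-R[:,2]*.0075
far=g+.143*ax; near=g-.057*ax
print("far",un(far[None]).round(4),"near",un(near[None]).round(4),"pitch",np.degrees(np.arcsin(-ax[2])))
xf=un(far[None])[0]; print("axis z at edge", xf[2]+xf[0]*np.tan(np.arcsin(-ax[2])))
im,d=camera("side");p=camera_params("side")
v,u=np.mgrid[0:384,0:512];P=un(pts(p,np.c_[u.ravel(),v.ravel()],d))
rgb=im.reshape(-1,3).astype(int)
m=(P[:,1]>.0)&(P[:,1]<.07)&(P[:,0]<-.002)&(P[:,0]>-.13)&(P[:,2]>.04)&(rgb[:,0]-rgb[:,2]>35)
for x in np.arange(-.12,0,.01):
    k=m&(abs(P[:,0]-x)<.005)
    if k.sum()>2:print(x.round(3),k.sum(),np.percentile(P[k][:,2],[5,95]).round(3),P[k][:,1].mean().round(3))
E
```

```text
12.05 p [0.5163 0.1913 0.0712] y [ 0.027 -1.    -0.001] yaw -88.44 z [-0.292 -0.007 -0.956] q [ 0.56  0.55 -0.1  -0.16 -1.18  1.12] o 0.0227 F [-1.   0.3 -0.4] ff 45.0
far [[0.0814 0.0452 0.0365]] near [[-0.1097  0.0519  0.095 ]] pitch 17.007995430127178
axis z at edge 0.06140125604737164
-0.12 38 [0.077 0.08 ] 0.034
-0.11 38 [0.088 0.101] 0.047
-0.1 85 [0.085 0.103] 0.044
-0.09 81 [0.082 0.101] 0.043
-0.08 82 [0.079 0.099] 0.043
-0.07 105 [0.077 0.164] 0.036
-0.06 55 [0.088 0.167] 0.037
-0.05 27 [0.162 0.173] 0.04
-0.04 21 [0.064 0.079] 0.038
-0.03 74 [0.063 0.165] 0.038
-0.02 71 [0.06  0.162] 0.039
-0.01 94 [0.057 0.16 ] 0.036
```

send_rows(
  commands=[
    {"dx": -0.96,"dy": -0.03,"dz": 0.29,"wx": 0,"wy": 0,"wz": 0,"grip": 1.5},
    {"dx": -0.96,"dy": -0.03,"dz": 0.29,"wx": 0,"wy": 0,"wz": 0,"grip": 1.5},
    {"dx": -0.96,"dy": -0.03,"dz": 0.29,"wx": 0,"wy": 0,"wz": 0,"grip": 1.5},
    {"dx": -0.96,"dy": -0.03,"dz": 0.29,"wx": 0,"wy": 0,"wz": 0,"grip": 1.5},
    {"dx": -0.96,"dy": -0.03,"dz": 0.29,"wx": 0,"wy": 0,"wz": 0,"grip": 1.5},
    {"dx": -0.96,"dy": -0.03,"dz": 0.29,"wx": 0,"wy": 0,"wz": 0,"grip": 1.5},
    {"dx": -0.96,"dy": -0.03,"dz": 0.29,"wx": 0,"wy": 0,"wz": 0,"grip": 1.5},
  ],
)

```text
time_s: 12.8
ee_pos: [0.4487, 0.1894, 0.0922]
ee_rot: [0.001, 0.989, 0.014, -0.148]
ft_force: [-0.8, -0.1, -0.9]
opening: 0.0227
finger_force: 45.0
```

send_rows(
  commands=[
    {"dx": -0.96,"dy": -0.03,"dz": 0.29,"wx": 0,"wy": 0,"wz": 0,"grip": 1.5},
    {"dx": -0.96,"dy": -0.03,"dz": 0.29,"wx": 0,"wy": 0,"wz": 0,"grip": 1.5},
    {"dx": -0.96,"dy": -0.03,"dz": 0.29,"wx": 0,"wy": 0,"wz": 0,"grip": 1.5},
    {"dx": -0.96,"dy": -0.03,"dz": 0.29,"wx": 0,"wy": 0,"wz": 0,"grip": 1.5},
    {"dx": -0.96,"dy": -0.03,"dz": 0.29,"wx": 0,"wy": 0,"wz": 0,"grip": 1.5},
    {"dx": 0,"dy": 0,"dz": 0,"wx": 0,"wy": 0,"wz": 0,"grip": 1.5},
    {"dx": 0,"dy": 0,"dz": 0,"wx": 0,"wy": 0,"wz": 0,"grip": 1.5},
  ],
)

```text
time_s: 13.5
ee_pos: [0.4017, 0.1881, 0.1066]
ee_rot: [0.001, 0.989, 0.014, -0.147]
ft_force: [-0.6, -0.4, -1.2]
opening: 0.023
finger_force: 45.0
```

```bash
python3 - <<'E'
from m import *
s,R=st()
ax=R[:,0]*np.sign(R[0,0]); g=s["ee_pos"]-R[:,2]*.0075
far=g+.143*ax; near=g-.057*ax
print("far",un(far[None]).round(4),"near",un(near[None]).round(4),"pitch",np.degrees(np.arcsin(-ax[2])))
im,d=camera("side");cv2.imwrite("pics/s2.png",im[:,:,::-1])
E
```

```text
13.5 p [0.4017 0.1881 0.1066] y [ 0.028 -1.    -0.002] yaw -88.41 z [-0.292 -0.007 -0.957] q [ 0.67  0.35 -0.33 -0.2  -1.13  1.03] o 0.023 F [-0.6 -0.4 -1.2] ff 45.0
far [[-0.0331  0.0492  0.0721]] near [[-0.2243  0.0558  0.1304]] pitch 16.95479954153864
```

View pics/s2.png

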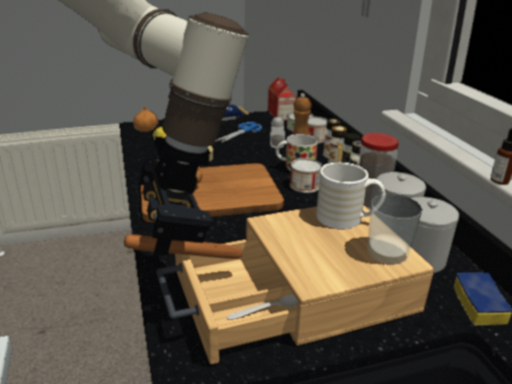

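The side view shows the pin fully out over the drawer, from (125,243) to (243,250), far end about 33 mm ahead of the unit's edge. The fork and teaspoon are still inside and the drawer is open. Next, straight up, then level.

send_rows(
  commands=[
    {"dx": 0,"dy": 0,"dz": 1.5,"wx": 0,"wy": 0,"wz": 0,"grip": 1.5},
    {"dx": 0,"dy": 0,"dz": 2.5,"wx": 0,"wy": 0,"wz": 0,"grip": 1.5},
    {"dx": 0,"dy": 0,"dz": 2.5,"wx": 0,"wy": 0,"wz": 0,"grip": 1.5},
    {"dx": 0,"dy": 0,"dz": 2.5,"wx": 0,"wy": 0,"wz": 0,"grip": 1.5},
    {"dx": 0,"dy": 0,"dz": 2.5,"wx": 0,"wy": 0,"wz": 0,"grip": 1.5},
    {"dx": 0,"dy": 0,"dz": 2.3,"wx": 0,"wy": 0,"wz": 0,"grip": 1.5},
  ],
)

```text
time_s: 14.15
ee_pos: [0.402, 0.1879, 0.2453]
ee_rot: [0.001, 0.989, 0.013, -0.148]
ft_force: [0.2, 0.1, -0.4]
opening: 0.0228
finger_force: 45.0
```

send_rows(
  commands=[
    {"dx": 0.7,"dy": 0,"dz": 0,"wx": 0.04,"wy": -1.7,"wz": 0,"grip": 1.5},
    {"dx": 0.7,"dy": 0,"dz": 0,"wx": 0.04,"wy": -1.7,"wz": 0,"grip": 1.5},
    {"dx": 0.7,"dy": 0,"dz": 0,"wx": 0.04,"wy": -1.7,"wz": 0,"grip": 1.5},
    {"dx": 0.7,"dy": 0,"dz": 0,"wx": 0.04,"wy": -1.7,"wz": 0,"grip": 1.5},
    {"dx": 0.7,"dy": 0,"dz": 0,"wx": 0.04,"wy": -1.7,"wz": 0,"grip": 1.5},
    {"dx": 0.7,"dy": 0,"dz": 0,"wx": 0.04,"wy": -1.7,"wz": 0,"grip": 1.5},
    {"dx": 0.7,"dy": 0,"dz": 0,"wx": 0.04,"wy": -1.7,"wz": 0,"grip": 1.5},
    {"dx": 0.7,"dy": 0,"dz": 0,"wx": 0.04,"wy": -1.7,"wz": 0,"grip": 1.5},
    {"dx": 0.7,"dy": 0,"dz": 0,"wx": 0.04,"wy": -1.7,"wz": 0,"grip": 1.5},
    {"dx": 0.7,"dy": 0,"dz": 0,"wx": 0.04,"wy": -1.7,"wz": 0,"grip": 1.5},
    {"dx": 0,"dy": 0,"dz": 0,"wx": 0,"wy": 0,"wz": 0,"grip": 1.5},
    {"dx": 0,"dy": 0,"dz": 0,"wx": 0,"wy": 0,"wz": 0,"grip": 1.5},
    {"dx": 0,"dy": 0,"dz": 0,"wx": 0,"wy": 0,"wz": 0,"grip": 1.5},
  ],
)

```text
time_s: 15.45
ee_pos: [0.4716, 0.1879, 0.2443]
ee_rot: [-0.0, 1.0, 0.014, -0.0]
ft_force: [-0.1, -0.2, -1.4]
opening: 0.0228
finger_force: 45.0
```

```bash
python3 - <<'E'
from m import *
s,R=st()
im,d=camera("side");cv2.imwrite("pics/s3.png",im[:,:,::-1]);p=camera_params("side")
v,u=np.mgrid[0:384,0:512];P=un(pts(p,np.c_[u.ravel(),v.ravel()],d));rgb=im.reshape(-1,3).astype(int)
m=(abs(P[:,1]-.05)<.03)&(P[:,0]<.08)&(P[:,0]>-.25)&(abs(P[:,2]-.25)<.05)&(rgb[:,0]-rgb[:,2]>35)
q=P[m];print("x range",q[:,0].min(),q[:,0].max())
for x in np.arange(-.16,.05,.02):
    k=abs(q[:,0]-x)<.006
    if k.sum()>2:print(x.round(3),np.percentile(q[k][:,2],[4,50,96]).round(4))
E
```

```text
15.45 p [0.4716 0.1879 0.2443] y [ 0.027 -1.    -0.   ] yaw -88.43 z [-0.  0. -1.] q [ 0.7   0.17 -0.24 -0.   -1.16  0.9 ] o 0.0228 F [-0.1 -0.2 -1.4] ff 45.0
x range -0.15853094267368356 0.04101938431338352
-0.16 [0.2469 0.2549 0.2608]
-0.14 [0.2442 0.2561 0.2629]
-0.12 [0.2439 0.2564 0.2632]
-0.1 [0.2447 0.2456 0.2462]
-0.08 [0.2442 0.2561 0.2631]
-0.06 [0.2439 0.2556 0.2628]
-0.04 [0.2434 0.2558 0.2627]
-0.02 [0.243  0.2558 0.2624]
-0.0 [0.2445 0.2557 0.2622]
0.02 [0.2457 0.2552 0.2617]
0.04 [0.2478 0.2555 0.2604]
```

View pics/s3.png

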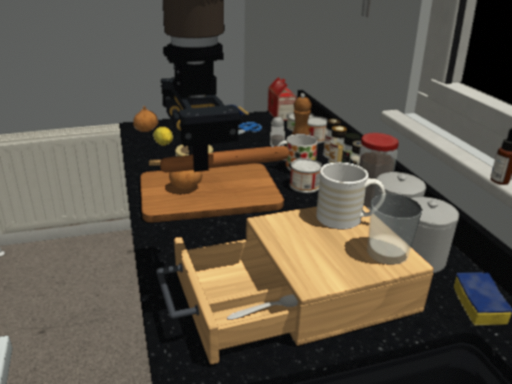

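The side view shows the pin level from (163,163) to (290,155), about 150 mm above the unit's top and spanning 159 mm ahead of the edge to 41 mm behind it. The drawer is open with the cutlery in it, and the board and onion are undisturbed.

```bash
python3 -c "
from cell import *
print(job_done())"
```

```text
the job is handed in; nothing more can be done
None
```

I handed the job in with the rolling pin held level about 15 cm above the top of the unit and over the open drawer. The drawer is out to its stop, the cutlery is still in it, and the board and onion are untouched.

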